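Set up the lacquer carver's bench

ROBOT

A 6-joint arm with a two-finger parallel gripper is mounted at the origin on the work surface. World frame = base frame: x ahead of the robot, y to its left, z up, the work surface at z = 0. Lengths are in m, angles in rad, forces in N, time in s.
With the tool pointing down it reaches from about 0.35 to 0.975 m from the base axis. Payload 4.9 kg.
Tool frame: the origin (TCP) lies midway between the tips of the shut fingers; the grasp point (between the pads) lies 19 mm behind it; z points along the fingers, y is the line along which they close (so a half turn about z gives the same grasp; the last joint's range is limited). The gripper opens to 85 mm and grips with 20 to 120 N. Pads are 22 mm wide; open, the fingers measure 114 mm over their backs; the gripper's body (76 mm by 85 mm) begins 54 mm behind the grasp point. The pads swing forward as they close: fully open they stand 13 mm farther back than shut.
Start: joints at [-1.313, 0.053, 1.613, -0, 1.476, -0.119], TCP at [0.23, -0.581, 0.231] pointing down, gripper open.
Joint ranges: [-3.01, 3.01], [-1.01, 2.22], [0.06, 2.58], [-1.02, 4.17], [0.09, 2.62], [-3.14, 3.14]. Speed limits (rad/s): [2.57, 2.57, 3.14, 3.14, 3.14, 3.14].

INTERFACE

Orientations are given as a rotation vector (axis times angle).
In Python, from station import ctrl, optics, job gives the robot as it stands.
- The arm moves only by the shell command python3 -m jog 'ROWS' [OPENING] [FORCE]. ROWS is JSON, a list of rows, each a list of 2 entries, a list of its own where there are three numbers: the shift along the tool's x, y, z in m, then the turn, a rotation vector about the tool's x, y, z in rad. A call has 1 to 5 rows; each row is the pose to reach, as a shift and turn from the pose commanded when the call began, along the tool's axes at that moment; what a row does not reach only later rows make up. A row lasts 1/10 s, in which the tool goes at most 50 mm and 8.59 degrees, less where a joint would pass 70% of its speed; a pose out of reach is approached as far as the arm can. A call with a gripper value outside its range is refused whole. OPENING is the opening, from 0 (shut) to 1 (fully open), set as the call begins (- or left out, the last holds). The fingers move at their own pace and stop on an object; FORCE is the grip in N (left out, the last holds). Time passes only in rows, so rows that repeat a pose let the fingers close. It gives the time, the measured TCP pose, the force, the opening and the grip force at its end, in the units of the state.
- ctrl.get_obs(): the state, without advancing time (a new reading comes with each control period).
- optics.get_image(name): name is "side" or "top" or "wrist"; returns a dict with "image" (480x640x3 uint8, blue, green, red), "fx", "fy", "cx", "cy" (pixels), "rvec" (rotation vector, rad) and "tvec" (3), from world to camera coordinates, as OpenCV has them; the wrist camera has in their place "mount" (4x4, takes a point from camera to tool coordinates, whose origin is the TCP and whose axes are the flange's). Camera axes: x right, y down, z forward; pixel columns grow to the right and rows downward; lengths in m; the calibration is good to about 2 mm. A picture is of the moment at which its call begins: read the wrist's pose just before it. There is no depth.
- job.finish_job(): hands the job in; it is judged then, once.
The state is a dict: "t": time; "q": joint angles; "dq": joint speeds; "effort": joint torques, N m; "tool_pos": TCP position; "tool_rot": TCP orientation; "contact_force": force on the tool from outside, world axes, zero at the start; "wrist_torque": the same for the moment, N m; "opening": finger opening in m; "grip_force": force on a finger pad.
Only numpy, scipy, OpenCV 4.12 (cv2) and the standard library are available. Lean on these libraries where they do the work, as an engineer would, in place of code of your own. Each camera call takes 0.05 s, during which the arm holds its last target. There are 200 camera calls.

TASK

Set up the carving bench: roll the rubber-covered forearm rest along the bench, without picking it up, and stop it centred over the dark line inlaid in the bench with the line showing past both its ends. Pack all the wooden lids into the round lacquer tray in a single layer, knobs up and flat on the tray's floor, one lid in the middle and the others close around it like a honeycomb. Leave the jar, whetstone and knife where they are.

Things in the scene. Friction and masses are not known exactly. Their poses are not given: they have to be found in the camera images.
- mark: Thin dark wooden line inlaid flush in the bench top, 280 mm long and 14 mm wide. Origin at its middle, at bench height; its x axis runs along the line, z up.
- roll: Forearm rest: solid dark rubber-covered roll with wooden ends, 80 mm in diameter, 160 mm long, about 0.5 kg, lying on the bench 90 to 170 mm from the inlaid line, nearly parallel to it. Its x axis is the roll's axis; its origin is on the skin and turns with it, so use roll_center. Some rolling resistance: let go at 50 mm/s it coasts 3 to 5 mm.
- roll_center (a point): Centre of the forearm roll, on its axis at mid-length, 40 mm above the bench.
- tray: Round black-lacquered tray with small red carved flowers, fixed to the bench, 172 mm across outside, 162 mm across inside; its floor is 4 mm and its rim 16 mm above the bench (walls 5 mm thick). Origin under its centre, at bench height.
- tray_in (a point): Centre of the tray's inner floor, 4 mm above the bench.
- mat: Thin cork mat, 220 x 250 mm, 4 mm thick, fixed to the bench on the robot's right; the lids start on it. Origin under its centre, at bench height.
- lid0: Small round pale wooden box lid: a disc 50 mm in diameter, 10 mm thick, with a cylindrical knob 16 mm in diameter and 24 mm high on its middle (knob top 34 mm above the underside). About 40 g. Origin at the centre of its underside, z up through the knob. Stands knob up on the cork mat, or is absent. All lids are alike; any may take any place in the tray.
- lid1: Small round pale wooden box lid: a disc 50 mm in diameter, 10 mm thick, with a cylindrical knob 16 mm in diameter and 24 mm high on its middle (knob top 34 mm above the underside). About 40 g. Origin at the centre of its underside, z up through the knob. Stands knob up on the cork mat, or is absent. All lids are alike; any may take any place in the tray.
- lid2: Small round pale wooden box lid: a disc 50 mm in diameter, 10 mm thick, with a cylindrical knob 16 mm in diameter and 24 mm high on its middle (knob top 34 mm above the underside). About 40 g. Origin at the centre of its underside, z up through the knob. Stands knob up on the cork mat, or is absent. All lids are alike; any may take any place in the tray.
- lid3: Small round pale wooden box lid: a disc 50 mm in diameter, 10 mm thick, with a cylindrical knob 16 mm in diameter and 24 mm high on its middle (knob top 34 mm above the underside). About 40 g. Origin at the centre of its underside, z up through the knob. Stands knob up on the cork mat, or is absent. All lids are alike; any may take any place in the tray.
- lid4: Small round pale wooden box lid: a disc 50 mm in diameter, 10 mm thick, with a cylindrical knob 16 mm in diameter and 24 mm high on its middle (knob top 34 mm above the underside). About 40 g. Origin at the centre of its underside, z up through the knob. Stands knob up on the cork mat, or is absent. All lids are alike; any may take any place in the tray.
- lid5: Small round pale wooden box lid: a disc 50 mm in diameter, 10 mm thick, with a cylindrical knob 16 mm in diameter and 24 mm high on its middle (knob top 34 mm above the underside). About 40 g. Origin at the centre of its underside, z up through the knob. Stands knob up on the cork mat, or is absent. All lids are alike; any may take any place in the tray.
- lid6: Small round pale wooden box lid: a disc 50 mm in diameter, 10 mm thick, with a cylindrical knob 16 mm in diameter and 24 mm high on its middle (knob top 34 mm above the underside). About 40 g. Origin at the centre of its underside, z up through the knob. Stands knob up on the cork mat, or is absent. All lids are alike; any may take any place in the tray.
- jar: Small closed glass jar, 52 mm across, 70 mm tall, standing on the bench; bystander. Origin under its centre.
- stone: Grey whetstone, 60 x 170 x 28 mm, lying on the bench; bystander. Origin under its centre.
- knife: Slim carving knife with a wooden handle, about 210 mm long, 12 mm wide and high, lying on the bench; bystander. Origin on the bench near its middle, its y axis runs towards the butt of the handle.
Things that resemble listed ones, but are neither listed nor needed, are in the scene too. Several things have the shape of the roll; the one meant has the colours described above. Leave any blue look-alike of the lid5 alone.

How it is judged:
At the end, for the whole second after the job is handed in: Roll still on the bench, axis within 10 mm of the inlaid line and 0.1 rad of parallel, its middle within 55 mm of the line's middle along it. Every lid present still, knob up, flat on the tray floor (within 3 mm, tilt under 0.08 rad); one lid within 12 mm of the tray's centre (y of roll_center in the frame of mark between -0.01 and 0.01 m and x of roll_center in the frame of mark between -0.055 and 0.055 m and angle between the x axis of roll and the x axis of mark, either way round below 0.1 rad and height (world z) of roll_center below 0.048 m and linear speed of each of roll, lid0, lid1, lid2, lid3, lid4, lid5, lid6 below 0.02 m/s and z of lid0 in the frame of tray_in between -0.003 and 0.003 m and angle between each of lid0, lid1, lid2, lid3, lid4, lid5, lid6's own z axis and vertical below 0.08 rad and horizontal distance between each of lid0, lid1, lid2, lid3, lid4, lid5, lid6 and tray_in below 0.06 m and z of lid1 in the frame of tray_in between -0.003 and 0.003 m and z of lid2 in the frame of tray_in between -0.003 and 0.003 m and z of lid3 in the frame of tray_in between -0.003 and 0.003 m and z of lid4 in the frame of tray_in between -0.003 and 0.003 m and z of lid5 in the frame of tray_in between -0.003 and 0.003 m and z of lid6 in the frame of tray_in between -0.003 and 0.003 m and horizontal distance between any of lid0, lid1, lid2, lid3, lid4, lid5, lid6 and tray_in below 0.012 m); the robot touches nothing.
It fails at once if the forearm roll is lifted off the bench (more than 12 mm) (height (world z) of roll_center above 0.052 m).
It fails at once if the jar, whetstone or knife is moved more than 30 mm (distance of any of jar, stone, knife from where it was at the start of the episode above 0.03 m).
Of lid0, lid1, lid2, lid3, lid4, lid5, lid6 only 5 to 7 are there at a start; the rules pass over those that are not, and their reading is None.
At some moment in a run one of lid0, lid1, lid2, lid3, lid4, lid5, lid6 may be knocked a few centimetres aside while the robot is not near it.
It also fails if it takes over 210 s, if anything falls off the work surface, if the arm or the gripper's body presses on something with over 40 N, if the wrist force passes 120 N, or if a joint passes its speed limit or range.

## Working session

There is one attempt and no reset: what is moved stays moved. The work goes in short steps, Python scripts to look and compute and a shell command to move; the robot and the scene stay as the last step left them, time stands still between calls to the robot, and variables do not carry over. Pictures are saved under pics/ and viewed, at most 14 in all, crops included, and the job is handed in when it is done.

```bash
ls; mkdir -p pics
python3 - <<'E'
from station import ctrl, optics
import cv2,numpy as np
print(ctrl.get_obs())
for n in("side","top","wrist"):
    d=optics.get_image(n);cv2.imwrite(f"pics/{n}0.png",d["image"])
    print(n,{k:v for k,v in d.items() if k!="image"})
E
```

```text
pics
{'t': 0.0, 'q': array([-1.31298601e+00,  5.33287620e-02,  1.61428190e+00, -1.20572581e-05,
        1.47599248e+00, -1.19000361e-01]), 'dq': array([ 0.00138618, -0.00118094, -0.00065519,  0.00176696,  0.00089156,
        0.00108669]), 'effort': array([-7.26049129e-04, -3.93673611e+01, -3.70179999e+01, -1.61053972e-04,
        7.16890165e-03,  1.00311328e-05]), 'tool_pos': array([ 0.22981186, -0.58055316,  0.23008766]), 'tool_rot': array([-3.08402982e+00, -5.88023635e-01,  2.37665913e-04]), 'contact_force': array([ 0.23263127, -0.08754261,  0.53874037]), 'wrist_torque': array([0.00175876, 0.04068114, 0.01415469]), 'grip_force': 0.0, 'opening': 0.08515637957611727}
side {'fx': 461.0641338962703, 'fy': 461.0641338962703, 'cx': 325.137772868571, 'cy': 239.0971964902037, 'rvec': array([ 2.16496581, -0.38598318,  0.18043464]), 'tvec': array([-0.54031179,  0.12296863,  1.09637744])}
top {'fx': 543.7028181580063, 'fy': 543.7028181580063, 'cx': 321.3629143772621, 'cy': 249.46836968617575, 'rvec': array([ 2.20341569, -2.16409606,  0.11804149]), 'tvec': array([-0.08240894,  0.53319121,  1.38179964])}
wrist {'fx': 365.9333012273643, 'fy': 365.9333012273643, 'cx': 323.9106297619515, 'cy': 236.22609754766285, 'mount': array([[-1.45072109e-03, -9.53971765e-01, -2.99892927e-01,
         7.58089438e-02],
       [ 9.99998598e-01, -1.63485688e-03,  3.63090387e-04,
        -5.46615402e-04],
       [-8.36659992e-04, -2.99891980e-01,  9.53972799e-01,
        -1.41502935e-01],
       [ 0.00000000e+00,  0.00000000e+00,  0.00000000e+00,
         1.00000000e+00]])}
```

View pics/top0.png

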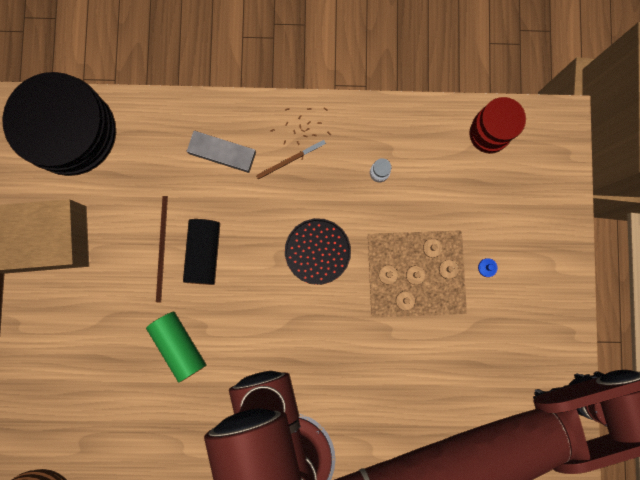

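View pics/side0.png

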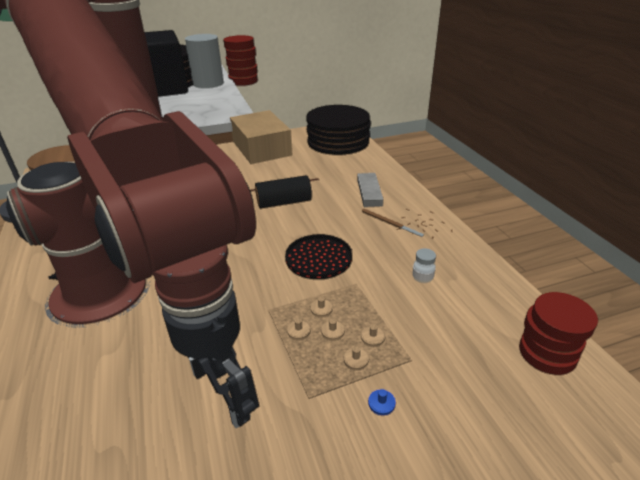

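Top view: five lids at about (432,248), (449,269), (416,275), (388,275), (405,300). The tray is at (318,251), the black roll at (201,251), the mark runs (165,197)–(158,301), and the blue decoy is at (487,267).

```bash
cat > h.py <<'E'
from station import ctrl, optics
import cv2,numpy as np
from scipy.spatial.transform import Rotation as R
def cam(n):
    o=ctrl.get_obs(); d=optics.get_image(n)
    if n=="wrist":
        T=np.eye(4);T[:3,:3]=R.from_rotvec(o["tool_rot"]).as_matrix();T[:3,3]=o["tool_pos"]
        T=T@d["mount"]; d["Rwc"]=T[:3,:3]; d["c"]=T[:3,3]
    else:
        Rm=R.from_rotvec(d["rvec"]).as_matrix(); d["Rwc"]=Rm.T; d["c"]=-Rm.T@d["tvec"]
    return d
def world(d,uv,z):
    uv=np.atleast_2d(uv).astype(float)
    r=np.c_[(uv[:,0]-d["cx"])/d["fx"],(uv[:,1]-d["cy"])/d["fy"],np.ones(len(uv))]@d["Rwc"].T
    return (d["c"]+r*((z-d["c"][2])/r[:,2])[:,None])
def pix(d,P):
    p=(np.atleast_2d(P)-d["c"])@d["Rwc"]
    return np.c_[p[:,0]/p[:,2]*d["fx"]+d["cx"],p[:,1]/p[:,2]*d["fy"]+d["cy"]]
def rectify(d,x0,x1,y0,y1,z,s=1000):
    "overhead map: row 0 = x1, col 0 = y1, s px/m"
    h,w=int((x1-x0)*s),int((y1-y0)*s)
    X=np.array([[x0,y0,z],[x1,y0,z],[x1,y1,z],[x0,y1,z]])
    dst=np.float32([[(y1-p[1])*s,(x1-p[0])*s] for p in X])
    return cv2.warpPerspective(d["image"],cv2.getPerspectiveTransform(pix(d,X).astype(np.float32),dst),(w,h))
def lids(d,x0,x1,y0,y1,z,s=2000):
    im=rectify(d,x0,x1,y0,y1,z,s); g=cv2.medianBlur(cv2.cvtColor(im,cv2.COLOR_BGR2GRAY),9)
    c=cv2.HoughCircles(g,cv2.HOUGH_GRADIENT_ALT,1.5,80,param1=120,param2=0.6,minRadius=int(.022*s),maxRadius=int(.028*s))
    out=[] if c is None else [(x1-v/s,y1-u/s,r/s) for u,v,r in c[0]]
    return im,np.array(out)
def contour(mask):
    c,_=cv2.findContours(mask.astype(np.uint8),cv2.RETR_EXTERNAL,cv2.CHAIN_APPROX_NONE)
    return max(c,key=cv2.contourArea)
E
python3 - <<'E'
from h import *
d=cam("top");im=d["image"];hsv=cv2.cvtColor(im,cv2.COLOR_BGR2HSV)
print("cam",d["c"])
uv=[(432,248),(449,269),(416,275),(388,275),(405,300)]
print("rough",world(d,uv,.014).round(3)[:,:2].tolist(), "blue",world(d,(487,267),.01).round(3))
i2,L=lids(d,.4,.8,-.45,-.1,.014);print("lids",L.round(4).tolist())
def sub(x,y,w,h,f):
    m=np.zeros(im.shape[:2],bool);m[y:y+h,x:x+w]=f[y:y+h,x:x+w];return contour(m)
c=sub(175,205,55,95,hsv[...,2]<60);r=cv2.minAreaRect(c);b=cv2.boxPoints(r);print(r)
W=world(d,b,.04);print("roll",W[:,:2].round(4).tolist(),W.mean(0))
g=im.astype(int).sum(2)
c=sub(148,190,28,118,g<230);r=cv2.minAreaRect(c);print(r);W=world(d,cv2.boxPoints(r),0);print("mark",W[:,:2].round(4).tolist(),W.mean(0))
c=sub(275,210,85,85,g<200);e=cv2.fitEllipse(cv2.convexHull(c));print("tray",e,world(d,e[0],.016))
w=cam("wrist");cv2.imwrite("pics/w1.png",w["image"])
big=rectify(d,.3,.75,-.5,.5,0.0,800);cv2.imwrite("pics/rect.png",big)
for n,p in dict(stone=[(195,132),(255,150),(247,170),(188,152)],knife=[(259,177),(325,142)]).items(): print(n,world(d,p,.01).round(3)[:,:2].tolist())
print("box",world(d,[(88,265),(85,205)],0).round(3)[:,:2].tolist(),"green",world(d,[(204,363),(179,381),(147,325),(173,313)],.04).round(3)[:,:2].tolist())
E
```

```text
cam [ 0.40791852 -0.04864903  1.42537368]
rough [[0.545, -0.363], [0.491, -0.407], [0.473, -0.321], [0.472, -0.248], [0.408, -0.292]] blue [[ 0.498 -0.508  0.01 ]]
lids [[0.4909999966621399, -0.4074999988079071, 0.024299999698996544], [0.4729999899864197, -0.320499986410141, 0.02410000003874302], [0.546500027179718, -0.36550000309944153, 0.02419999986886978], [0.4729999899864197, -0.24619999527931213, 0.023800000548362732], [0.7541999816894531, -0.22679999470710754, 0.023800000548362732]]
((201.1539306640625, 251.1337432861328), (30.955171585083008, 63.56949996948242), 5.440331935882568)
roll [[0.4456, 0.2773], [0.6076, 0.2684], [0.6016, 0.1895], [0.4396, 0.1992]] [0.52360659 0.23358796 0.04      ]
((161.25845336914062, 248.516357421875), (4.952116966247559, 105.4219741821289), 3.6214847564697266)
mark [[0.3945, 0.3551], [0.6713, 0.3499], [0.6708, 0.3369], [0.3939, 0.3423]] [0.53264062 0.34603939 0.        ]
tray ((317.2482604980469, 251.00204467773438), (65.0957260131836, 65.39952850341797), 15.032681465148926) [[ 0.53117146 -0.0623088   0.016     ]]
stone [[0.843, 0.268], [0.797, 0.107], [0.743, 0.127], [0.788, 0.284]]
knife [[0.725, 0.095], [0.823, -0.078]]
box [[0.485, 0.534], [0.643, 0.551]] green [[0.243, 0.216], [0.197, 0.277], [0.334, 0.362], [0.365, 0.298]]
```

View pics/w1.png

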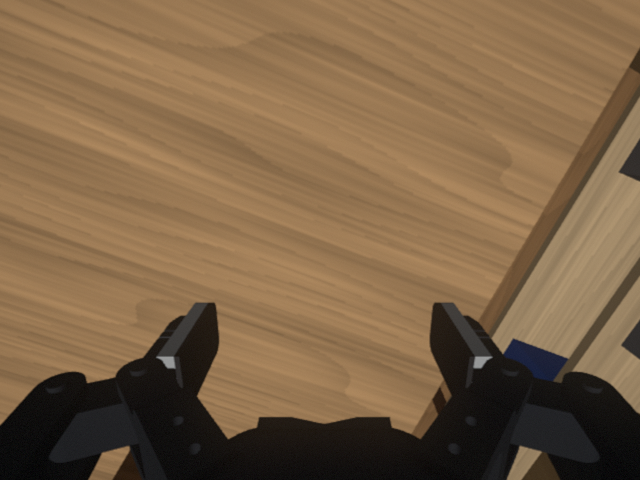

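The wrist view shows bare bench only. There are five lids. I'll square the tool to the world axes and look from above the mat.

```bash
python3 -m jog '[[[0,0,-0.04],[0,0,0.125]],[[0,0,-0.08],[0,0,0.25]],[[0,0,-0.12],[0,0,0.377]]]' 0.42 40
python3 -m jog '[[[0.035,-0.035,0],[0,0,0]],[[0.07,-0.07,0],[0,0,0]],[[0.105,-0.105,0],[0,0,0]],[[0.14,-0.14,0],[0,0,0]],[[0.16,-0.18,0],[0,0,0]]]'
python3 -m jog '[[[0,-0.04,0],[0,0,0]],[[0,-0.08,0],[0,0,0]],[[0,-0.10,0],[0,0,0]],[[0,-0.10,0],[0,0,0]],[[0,-0.10,0],[0,0,0]]]'
python3 - <<'E'
from h import *
w=cam("wrist");t=cam("top");cv2.imwrite("pics/w2.png",w["image"])
print(w["c"])
for n,d in(("w",w),("t",t)):
    im,L=lids(d,.35,.65,-.5,-.15,.014);print(n,L.round(4).tolist());cv2.imwrite(f"pics/r2{n}.png",im)
E
```

```text
t: 0.55
tool_pos: [0.2299, -0.5808, 0.3521]
tool_rot: [-3.14, 0.008, 0.0]
contact_force: [-0.4, -0.1, 0.1]
opening: 0.0442
grip_force: 0.0
t: 1.05
tool_pos: [0.3916, -0.3995, 0.3509]
tool_rot: [-3.141, -0.001, -0.0]
contact_force: [1.1, 0.8, 0.8]
opening: 0.0358
grip_force: 0.0
t: 1.55
tool_pos: [0.3901, -0.3013, 0.3514]
tool_rot: [3.141, 0.0, 0.0]
contact_force: [-1.0, -0.8, -0.9]
opening: 0.0361
grip_force: 0.0
[ 0.46570948 -0.30103526  0.4929547 ]
w [[0.5450000166893005, -0.3644999861717224, 0.023600000888109207], [0.4047999978065491, -0.29330000281333923, 0.02410000003874302], [0.4729999899864197, -0.32019999623298645, 0.023600000888109207], [0.4722000062465668, -0.24899999797344208, 0.024399999529123306], [0.4894999861717224, -0.4072999954223633, 0.02449999935925007]]
t [[0.47380000352859497, -0.31949999928474426, 0.02370000071823597], [0.40700000524520874, -0.29330000281333923, 0.023800000548362732], [0.546500027179718, -0.3637999892234802, 0.02370000071823597], [0.4909999966621399, -0.40799999237060547, 0.024900000542402267]]
```

View pics/w2.png

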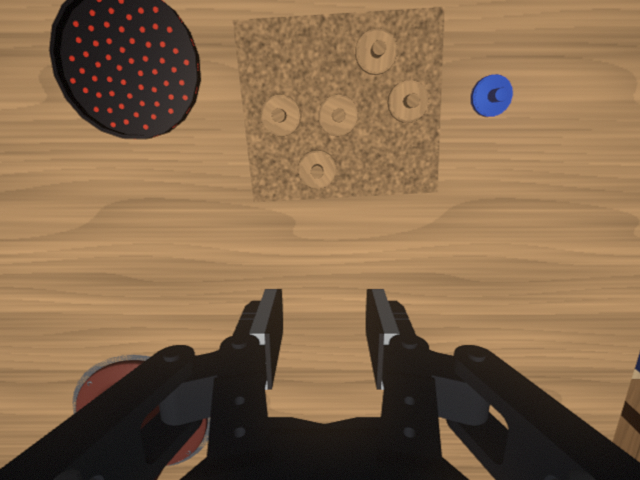

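The wrist view shows the five lids at (376,51), (408,101), (338,116), (281,115) and (317,169), plus the tray at upper left. Both cameras agree to about 1.5 mm. First lid is the one at (0.472, -0.249), for the centre.

```bash
python3 -m jog '[[[0.02,-0.013,0.04],[0,0,0]],[[0.04,-0.026,0.08],[0,0,0]],[[0.06,-0.04,0.12],[0,0,0]],[[0.082,-0.052,0.16],[0,0,0]],[[0.082,-0.052,0.2],[0,0,0]]]' | head -2
python3 -m jog '[[[0,0,0.04],[0,0,0]],[[0,0,0.08],[0,0,0]],[[0,0,0.11],[0,0,0]],[[0,0,0.135],[0,0,0]],[[0,0,0.135],[0,0,0]]]'
python3 - <<'E'
from h import *
w=cam("wrist");cv2.imwrite("pics/w3.png",w["image"])
E
```

```text
t: 2.15
tool_pos: [0.4735, -0.249, 0.1494]
t: 2.65
tool_pos: [0.4718, -0.2503, 0.0148]
tool_rot: [-3.141, 0.003, 0.002]
contact_force: [-0.7, 0.1, 0.2]
opening: 0.0356
grip_force: 0.0
```

View pics/w3.png

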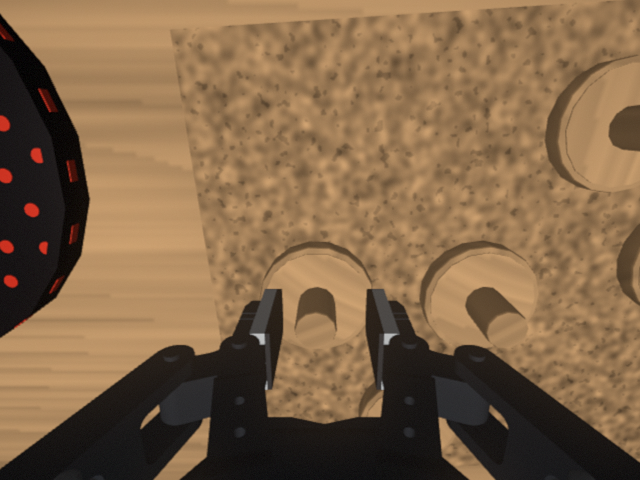

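The knob at (316,315) sits between the pads. Closing, lifting, and moving over the tray.

```bash
python3 -m jog '[[[0,0,-0.002],[0,0,0]],[[0,0,-0.002],[0,0,0]],[[0,0,-0.002],[0,0,0]],[[0,0,-0.002],[0,0,0]],[[0,0,-0.002],[0,0,0]]]' 0 40
python3 -m jog '[[[0,0,-0.03],[0,0,0]],[[0,0,-0.06],[0,0,0]],[[0.02,-0.04,-0.08],[0,0,0]],[[0.04,-0.08,-0.08],[0,0,0]],[[0.058,-0.12,-0.08],[0,0,0]]]'
python3 -m jog '[[[0,-0.03,0],[0,0,0]],[[0,-0.06,0],[0,0,0]],[[0,-0.067,0],[0,0,0]],[[0,-0.067,0],[0,0,0]],[[0,-0.067,0],[0,0,0]]]'
python3 - <<'E'
from h import *
w=cam("wrist");cv2.imwrite("pics/w4.png",w["image"])
E
```

```text
t: 3.2
tool_pos: [0.472, -0.2493, 0.0184]
tool_rot: [3.141, -0.0, 0.0]
contact_force: [-0.1, -0.7, 0.2]
opening: 0.0145
grip_force: 39.0
t: 3.7
tool_pos: [0.5313, -0.1283, 0.0999]
tool_rot: [3.141, -0.002, 0.004]
contact_force: [-0.4, -0.2, -0.8]
opening: 0.0141
grip_force: 39.1
t: 4.2
tool_pos: [0.5301, -0.0629, 0.0983]
tool_rot: [3.141, -0.001, 0.0]
contact_force: [-0.3, -0.0, -0.4]
opening: 0.0145
grip_force: 39.2
```

View pics/w4.png

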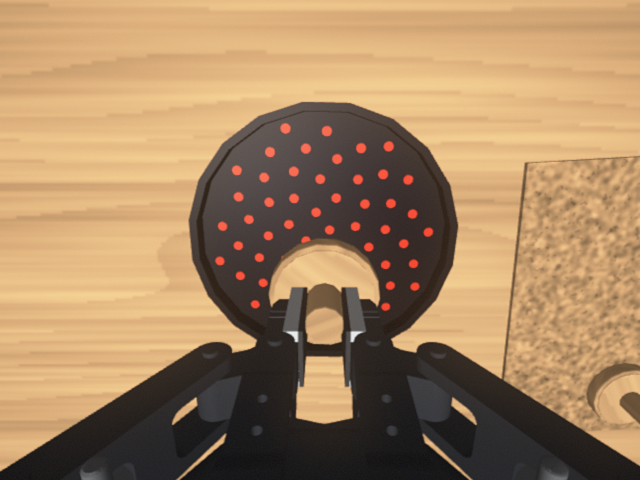

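The lid hangs level over the tray (tray rim columns 190–457, centred under the tool). Placing it.

```bash
python3 -m jog '[[[0,0,0.03],[0,0,0]],[[0,0,0.055],[0,0,0]],[[0,0,0.07],[0,0,0]],[[0,0,0.0785],[0,0,0]],[[0,0,0.0785],[0,0,0]]]'
python3 -m jog '[[[0,0,0],[0,0,0]],[[0,0,0],[0,0,0]],[[0,0,0],[0,0,0]]]' 0.4 | grep -E 'tool_pos|contact|opening'
python3 -m jog '[[[0,0,-0.03],[0,0,0]],[[0,0,-0.06],[0,0,0]],[[-0.02,0.04,-0.08],[0,0,0]],[[-0.04,0.08,-0.08],[0,0,0]],[[-0.057,0.12,-0.08],[0,0,0]]]' | grep tool_pos
python3 -m jog '[[[0,0.04,-0.04],[0,0,0]],[[0,0.08,-0.08],[0,0,0]],[[0,0.12,-0.1],[0,0,0]],[[0,0.12,-0.1],[0,0,0]],[[0,0.12,-0.1],[0,0,0]]]' | grep tool_pos
python3 - <<'E'
from h import *
w=cam("wrist");t=cam("top")
for n,d in(("w",w),("t",t)):
    for nm,a,z in(("mat",(.35,.65,-.5,-.2),.014),("tray",(.43,.63,-.16,.04),.014)):
        im,L=lids(d,*a,z);print(n,nm,L.round(4).tolist());cv2.imwrite(f"pics/r5{n}{nm}.png",im)
    im=rectify(d,.4,.66,-.2,.08,.016,1000);g=im.max(2).copy();m=(im.astype(int).sum(2)<200)
    e=cv2.fitEllipse(cv2.convexHull(contour(m)));print("tray",n,.66-e[0][1]/1000,.08-e[0][0]/1000,e[1])
    cv2.imwrite(f"pics/t5{n}.png",im)
E
```

```text
t: 4.75
tool_pos: [0.5301, -0.0629, 0.0197]
tool_rot: [-3.142, 0.002, 0.001]
contact_force: [0.5, -0.0, -0.6]
opening: 0.0142
grip_force: 39.3
tool_pos: [0.5306, -0.0624, 0.0205]
contact_force: [0.6, 0.5, -0.1]
opening: 0.0341
tool_pos: [0.4732, -0.1835, 0.1016]
tool_pos: [0.4733, -0.3036, 0.2012]
w mat [[0.4916999936103821, -0.40400001406669617, 0.02449999935925007], [0.40619999170303345, -0.2921999990940094, 0.023800000548362732], [0.4729999899864197, -0.3199999928474426, 0.02370000071823597], [0.5450000166893005, -0.36500000953674316, 0.02449999935925007]]
w tray [[0.531000018119812, -0.0658000037074089, 0.02500000037252903]]
tray w 0.5647781066894532 -0.022194183349609375 (278.16461181640625, 405.5816650390625)
t mat []
t tray [[0.5325000286102295, -0.06350000202655792, 0.024299999698996544]]
tray t 0.5317233886718751 -0.06245851135253906 (168.76026916503906, 169.8815155029297)
```

Centre lid is within about 1 mm of the tray centre. Next, lid at (0.473, -0.320) to slot (0.487, -0.031).

```bash
f(){ grep -E "$1"; }
python3 -m jog '[[[0,0.018,0.04],[0,0,0]],[[0,0.018,0.08],[0,0,0]],[[0,0.018,0.12],[0,0,0]],[[0,0.018,0.16],[0,0,0]],[[0,0.018,0.1815],[0,0,0]]]' |f tool_pos
python3 -m jog '[[[0,0,0],[0,0,0]],[[0,0,0],[0,0,0]],[[0,0,0],[0,0,0]],[[0,0,0],[0,0,0]],[[0,0,0],[0,0,0]]]' 0 40 |f 'tool_pos|contact|opening|grip'
python3 -m jog '[[[0,0,-0.03],[0,0,0]],[[0,0,-0.06],[0,0,0]],[[0,-0.03,-0.09],[0,0,0]],[[0.007,-0.07,-0.09],[0,0,0]],[[0.014,-0.11,-0.09],[0,0,0]]]' |f 'tool_pos|opening'
python3 -m jog '[[[0,-0.04,0],[0,0,0]],[[0,-0.08,0],[0,0,0]],[[0,-0.12,0],[0,0,0]],[[0,-0.16,0],[0,0,0]],[[0,-0.179,0],[0,0,0]]]' |f tool_pos
python3 -m jog '[[[0,0,0],[0,0,0]],[[0,0,0.03],[0,0,0]],[[0,0,0.06],[0,0,0]],[[0,0,0.08],[0,0,0]],[[0,0,0.0885],[0,0,0]]]' |f tool_pos
python3 -m jog '[[[0,0,0],[0,0,0]],[[0,0,0],[0,0,0]],[[0,0,0],[0,0,0]],[[0,0,0],[0,0,0]],[[0,0,0],[0,0,0]]]' 0.4 |f 'tool_pos|contact|opening'
python3 -m jog '[[[0,0,-0.03],[0,0,0]],[[0,0,-0.06],[0,0,0]],[[-0.02,0.04,-0.09],[0,0,0]],[[-0.04,0.08,-0.1],[0,0,0]],[[-0.06,0.12,-0.11],[0,0,0]]]' |f 'tool_pos'
python3 -m jog '[[[-0.01,0.04,-0.03],[0,0,0]],[[-0.02,0.08,-0.06],[0,0,0]],[[-0.02,0.12,-0.07],[0,0,0]],[[-0.02,0.141,-0.07],[0,0,0]],[[-0.02,0.141,-0.07],[0,0,0]]]' |f 'tool_pos'
cat > look.py <<'E'
from h import *
w=cam("wrist");t=cam("top")
for n,d in(("w",w),("t",t)):
    for nm,a,z in(("mat",(.35,.65,-.5,-.2),.014),("tray",(.43,.63,-.16,.04),.014)):
        im,L=lids(d,*a,z);print(n,nm,L.round(4)[:,:2].tolist() if len(L) else [])
E
python3 look.py
```

```text
tool_pos: [0.47, -0.3157, 0.0126]
tool_pos: [0.4729, -0.3196, 0.018]
contact_force: [0.1, 0.6, -0.6]
opening: 0.0146
grip_force: 39.0
tool_pos: [0.4879, -0.2099, 0.1102]
opening: 0.0146
tool_pos: [0.4865, -0.0285, 0.1083]
tool_pos: [0.4853, -0.0317, 0.0174]
tool_pos: [0.4878, -0.0314, 0.0207]
contact_force: [0.6, 1.5, 0.3]
opening: 0.0343
tool_pos: [0.4271, -0.1526, 0.132]
tool_pos: [0.4069, -0.2947, 0.201]
w mat [[0.4909999966621399, -0.40549999475479126], [0.40549999475479126, -0.2921999990940094], [0.5450000166893005, -0.36419999599456787]]
w tray [[0.531000018119812, -0.06499999761581421], [0.48750001192092896, -0.03579999879002571]]
t mat [[0.546500027179718, -0.36419999599456787]]
t tray [[0.48750001192092896, -0.03200000151991844], [0.5325000286102295, -0.06350000202655792]]
```

```bash
f(){ grep -E "$1"; }
python3 -m jog '[[[-0.001,0,0.05],[0,0,0]],[[-0.001,0,0.1],[0,0,0]],[[-0.001,0,0.14],[0,0,0]],[[-0.001,0,0.165],[0,0,0]],[[-0.001,0,0.1815],[0,0,0]]]' |f tool_pos
python3 -m jog '[[[0,0,0],[0,0,0]],[[0,0,0],[0,0,0]],[[0,0,0],[0,0,0]],[[0,0,0],[0,0,0]],[[0,0,0],[0,0,0]]]' 0 40 |f 'tool_pos|contact|opening|grip'
python3 -m jog '[[[0,0,-0.03],[0,0,0]],[[0,0,-0.06],[0,0,0]],[[0.02,-0.03,-0.09],[0,0,0]],[[0.04,-0.07,-0.09],[0,0,0]],[[0.06,-0.11,-0.09],[0,0,0]]]' |f 'tool_pos|opening'
python3 -m jog '[[[0.01,-0.03,0],[0,0,0]],[[0.021,-0.06,0],[0,0,0]],[[0.021,-0.089,0],[0,0,0]],[[0.021,-0.089,0],[0,0,0]],[[0.021,-0.089,0],[0,0,0]]]' |f tool_pos
python3 -m jog '[[[0,0,0.03],[0,0,0]],[[0,0,0.06],[0,0,0]],[[0,0,0.08],[0,0,0]],[[0,0,0.0885],[0,0,0]],[[0,0,0.0885],[0,0,0]]]' |f tool_pos
python3 -m jog '[[[0,0,0],[0,0,0]],[[0,0,0],[0,0,0]],[[0,0,0],[0,0,0]],[[0,0,0],[0,0,0]],[[0,0,0],[0,0,0]]]' 0.4 |f 'tool_pos|contact|opening'
python3 -m jog '[[[0,0,-0.03],[0,0,0]],[[0,0,-0.06],[0,0,0]],[[0.02,0.04,-0.09],[0,0,0]],[[0.04,0.08,-0.1],[0,0,0]],[[0.058,0.12,-0.11],[0,0,0]]]' |f 'tool_pos'
python3 -m jog '[[[0,0.04,-0.03],[0,0,0]],[[0,0.08,-0.06],[0,0,0]],[[0,0.12,-0.07],[0,0,0]],[[0,0.151,-0.07],[0,0,0]],[[0,0.151,-0.07],[0,0,0]]]' |f 'tool_pos'
python3 look.py
```

```text
tool_pos: [0.4045, -0.2888, 0.015]
tool_pos: [0.4064, -0.2924, 0.0191]
contact_force: [0.3, -0.2, 0.4]
opening: 0.0147
grip_force: 39.0
tool_pos: [0.4676, -0.1819, 0.1107]
opening: 0.0145
tool_pos: [0.4871, -0.0929, 0.1085]
tool_pos: [0.4864, -0.0939, 0.019]
tool_pos: [0.4873, -0.0932, 0.0203]
contact_force: [0.2, 0.3, -0.4]
opening: 0.0343
tool_pos: [0.5466, -0.2149, 0.132]
tool_pos: [0.5446, -0.3679, 0.2005]
w mat [[0.490200012922287, -0.4047999978065491], [0.546500027179718, -0.3628000020980835]]
w tray [[0.48980000615119934, -0.09570000320672989]]
t mat []
t tray [[0.5339999794960022, -0.06279999762773514], [0.48750001192092896, -0.03200000151991844], [0.48899999260902405, -0.094200000166893]]
```

```bash
f(){ grep -E "$1"; }
python3 -m jog '[[[0,0,0.05],[0,0,0]],[[0,0,0.1],[0,0,0]],[[0,0,0.14],[0,0,0]],[[0,0,0.165],[0,0,0]],[[0,0,0.1815],[0,0,0]]]' |f tool_pos
python3 -m jog '[[[0,0,0],[0,0,0]],[[0,0,0],[0,0,0]],[[0,0,0],[0,0,0]],[[0,0,0],[0,0,0]],[[0,0,0],[0,0,0]]]' 0 40 |f 'tool_pos|contact|opening|grip'
python3 -m jog '[[[0,0,-0.03],[0,0,0]],[[0,0,-0.06],[0,0,0]],[[0.008,-0.03,-0.09],[0,0,0]],[[0.016,-0.07,-0.09],[0,0,0]],[[0.028,-0.11,-0.09],[0,0,0]]]' |f 'tool_pos|opening'
python3 -m jog '[[[0,-0.04,0],[0,0,0]],[[0,-0.08,0],[0,0,0]],[[0,-0.12,0],[0,0,0]],[[0,-0.16,0],[0,0,0]],[[0,-0.2,0],[0,0,0]]]' |f tool_pos
python3 -m jog '[[[0,-0.023,0],[0,0,0]],[[0,-0.023,0],[0,0,0]],[[0,-0.023,0.04],[0,0,0]],[[0,-0.023,0.07],[0,0,0]],[[0,-0.023,0.085],[0,0,0]]]' |f tool_pos
python3 -m jog '[[[0,0,0.0035],[0,0,0]],[[0,0,0.0035],[0,0,0]]]' |f tool_pos
python3 -m jog '[[[0,0,0],[0,0,0]],[[0,0,0],[0,0,0]],[[0,0,0],[0,0,0]],[[0,0,0],[0,0,0]],[[0,0,0],[0,0,0]]]' 0.4 |f 'tool_pos|contact|opening'
python3 -m jog '[[[0,0,-0.03],[0,0,0]],[[0,0,-0.06],[0,0,0]],[[-0.02,0.04,-0.09],[0,0,0]],[[-0.04,0.08,-0.1],[0,0,0]],[[-0.06,0.12,-0.11],[0,0,0]]]' |f 'tool_pos'
python3 -m jog '[[[-0.01,0.04,-0.03],[0,0,0]],[[-0.02,0.08,-0.06],[0,0,0]],[[-0.023,0.12,-0.07],[0,0,0]],[[-0.023,0.16,-0.07],[0,0,0]],[[-0.023,0.2,-0.07],[0,0,0]]]' |f 'tool_pos'
python3 -m jog '[[[0,0.04,0],[0,0,0]],[[0,0.054,0],[0,0,0]],[[0,0.054,0],[0,0,0]],[[0,0.054,0],[0,0,0]]]' |f 'tool_pos'
python3 look.py
```

```text
tool_pos: [0.5436, -0.3612, 0.0148]
tool_pos: [0.5454, -0.3645, 0.0193]
contact_force: [0.0, -0.2, -1.0]
opening: 0.0141
grip_force: 39.0
tool_pos: [0.5739, -0.2541, 0.1108]
opening: 0.0144
tool_pos: [0.573, -0.0527, 0.1088]
tool_pos: [0.5711, -0.0317, 0.0205]
tool_pos: [0.5735, -0.0318, 0.0202]
tool_pos: [0.5733, -0.0312, 0.0202]
contact_force: [0.0, 0.8, 0.1]
opening: 0.0343
tool_pos: [0.513, -0.1525, 0.1317]
tool_pos: [0.4899, -0.3532, 0.201]
tool_pos: [0.49, -0.4042, 0.1995]
w mat [[0.490200012922287, -0.4047999978065491]]
w tray []
t mat []
t tray [[0.48899999260902405, -0.094200000166893], [0.5745000243186951, -0.03200000151991844], [0.4867999851703644, -0.03200000151991844], [0.5325000286102295, -0.06350000202655792]]
```

```bash
f(){ grep -E "$1"; }
python3 -m jog '[[[0,0,0.05],[0,0,0]],[[0,0,0.1],[0,0,0]],[[0,0,0.14],[0,0,0]],[[0,0,0.165],[0,0,0]],[[0,0,0.1815],[0,0,0]]]' |f tool_pos
python3 -m jog '[[[0,0,0],[0,0,0]],[[0,0,0],[0,0,0]],[[0,0,0],[0,0,0]],[[0,0,0],[0,0,0]],[[0,0,0],[0,0,0]]]' 0 40 |f 'tool_pos|contact|opening|grip'
python3 -m jog '[[[0,0,-0.03],[0,0,0]],[[0,0,-0.06],[0,0,0]],[[0.02,-0.03,-0.09],[0,0,0]],[[0.04,-0.07,-0.09],[0,0,0]],[[0.06,-0.11,-0.09],[0,0,0]]]' |f 'tool_pos|opening'
python3 -m jog '[[[0.01,-0.04,0],[0,0,0]],[[0.023,-0.08,0],[0,0,0]],[[0.023,-0.12,0],[0,0,0]],[[0.023,-0.16,0],[0,0,0]],[[0.023,-0.2,0],[0,0,0]]]' |f tool_pos
python3 -m jog '[[[0,-0.002,0],[0,0,0]],[[0,-0.002,0],[0,0,0]],[[0,-0.002,0.04],[0,0,0]],[[0,-0.002,0.07],[0,0,0]],[[0,-0.002,0.085],[0,0,0]]]' |f tool_pos
python3 -m jog '[[[0,0,0.0035],[0,0,0]],[[0,0,0.0035],[0,0,0]]]' |f tool_pos
python3 -m jog '[[[0,0,0],[0,0,0]],[[0,0,0],[0,0,0]],[[0,0,0],[0,0,0]],[[0,0,0],[0,0,0]],[[0,0,0],[0,0,0]]]' 0.4 |f 'tool_pos|contact|opening'
python3 -m jog '[[[0,0,-0.03],[0,0,0]],[[0,0,-0.06],[0,0,0]],[[0,0,-0.1],[0,0,0]],[[0,0,-0.14],[0,0,0]],[[0,0,-0.18],[0,0,0]]]' |f 'tool_pos'
python3 look.py
python3 - <<'E'
from h import *
w=cam("wrist");cv2.imwrite("pics/w6.png",w["image"])
d=cam("top");im=d["image"];hsv=cv2.cvtColor(im,cv2.COLOR_BGR2HSV)
m=np.zeros(im.shape[:2],bool);m[205:300,175:230]=(hsv[...,2]<60)[205:300,175:230];r=cv2.minAreaRect(contour(m));print(r,world(d,cv2.boxPoints(r),.04).mean(0))
E
```

```text
tool_pos: [0.4892, -0.4025, 0.0155]
tool_pos: [0.4906, -0.4057, 0.0196]
contact_force: [0.3, 0.7, -0.1]
opening: 0.0141
grip_force: 39.0
tool_pos: [0.5515, -0.2952, 0.1111]
opening: 0.0146
tool_pos: [0.5731, -0.0937, 0.1089]
tool_pos: [0.5713, -0.0942, 0.0205]
tool_pos: [0.5734, -0.094, 0.0202]
tool_pos: [0.5733, -0.0932, 0.0202]
contact_force: [-0.1, -0.2, -0.0]
opening: 0.0341
tool_pos: [0.5727, -0.093, 0.2013]
w mat []
w tray [[0.48899999260902405, -0.0949999988079071], [0.5759999752044678, -0.094200000166893], [0.5317000150680542, -0.06350000202655792], [0.5745000243186951, -0.03280000016093254], [0.48750001192092896, -0.031199999153614044]]
t mat []
t tray [[0.5752000212669373, -0.094200000166893], [0.5325000286102295, -0.06350000202655792]]
((201.17156982421875, 251.155517578125), (30.889892578125, 63.49332046508789), 5.31454610824585) [0.52355072 0.23354199 0.04      ]
```

View pics/w6.png

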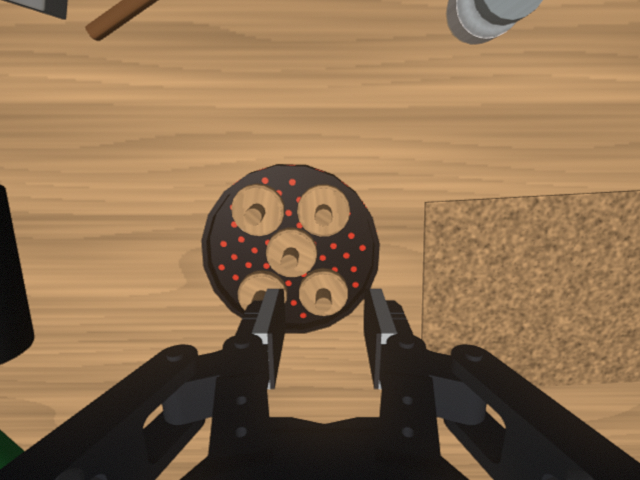

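All five lids sit flat in the tray: discs at (257,210), (323,210), (290,254), (262,295) and (323,294). Now moving to the roll's near side with the tool turned and the fingers open.

```bash
f(){ grep -E "$1"; }
python3 -m jog '[[[-0.01,-0.04,0],[0,0,0]],[[-0.02,-0.08,0],[0,0,0]],[[-0.03,-0.12,0],[0,0,0]],[[-0.04,-0.16,0],[0,0,0]],[[-0.049,-0.2,0],[0,0,0]]]' 1 |f tool_pos
python3 -m jog '[[[0,-0.03,0],[0,0,-0.14]],[[0,-0.048,0],[0,0,-0.28]],[[0,-0.048,0],[0,0,-0.42]],[[0,-0.048,0],[0,0,-0.56]],[[0,-0.048,0],[0,0,-0.7]]]' |f tool_pos
python3 -m jog '[[[0,0,0],[0,0,-0.14]],[[0,0,0],[0,0,-0.28]],[[0,0,0],[0,0,-0.42]],[[0,0,0],[0,0,-0.56]],[[0,0,0],[0,0,-0.7]]]' |f tool_pos
python3 -m jog '[[[0,0,0],[0,0,-0.14]],[[0,0,0],[0,0,-0.152]],[[0,0,0],[0,0,-0.152]],[[0,0,0],[0,0,-0.152]]]'
python3 - <<'E'
from h import *
w=cam("wrist");cv2.imwrite("pics/w7.png",w["image"])
print(R.from_rotvec(ctrl.get_obs()["tool_rot"]).as_matrix().round(3), pix(w,[[.5236,.2336,.04],[.5326,.346,0]]))
E
```

```text
tool_pos: [0.5221, 0.1082, 0.1972]
tool_pos: [0.5227, 0.155, 0.197]
tool_pos: [0.5227, 0.1546, 0.1971]
t: 24.85
tool_pos: [0.5236, 0.1547, 0.1988]
tool_rot: [-2.244, -2.197, 0.002]
contact_force: [0.1, 0.1, 0.4]
opening: 0.0857
grip_force: 0.0
[[ 0.02   1.    -0.001]
 [ 1.    -0.02  -0.   ]
 [-0.    -0.001 -1.   ]] [[323.18964375 118.13330107]
 [331.40253594 -30.79967718]]
```

View pics/w7.png

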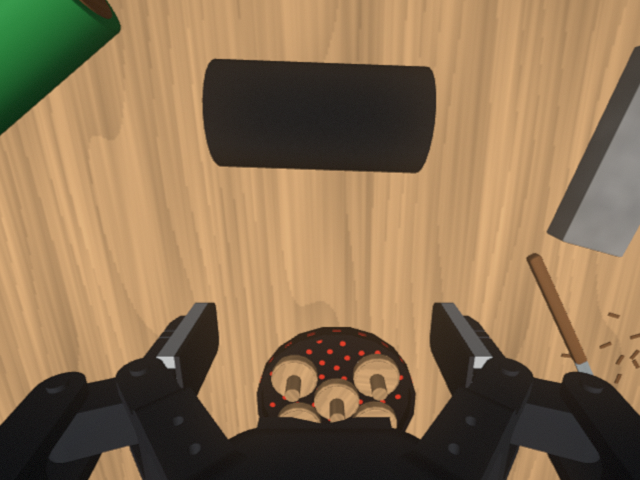

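The black roll spans (205–435, 60–172) and is well centred ahead of the fingers. Lowering and starting a gentle push.

```bash
f(){ grep -E "$1"; }
python3 -m jog '[[[0,0,0.05],[0,0,0]],[[0,0,0.1],[0,0,0]],[[0,0,0.14],[0,0,0]],[[0,0,0.165],[0,0,0]],[[0,0,0.181],[0,0,0]]]' |f tool_pos
python3 -m jog '[[[0.004,0,0],[0,0,0]],[[0.008,0,0],[0,0,0]],[[0.012,0,0],[0,0,0]],[[0.016,0,0],[0,0,0]],[[0.02,0,0],[0,0,0]]]' |f 'tool_pos|contact'
python3 -m jog '[[[0.003,0,0],[0,0,0]],[[0.006,0,0],[0,0,0]],[[0.009,0,0],[0,0,0]],[[0.012,0,0],[0,0,0]],[[0.015,0,0],[0,0,0]]]' |f 'tool_pos|contact'
python3 -m jog '[[[0.003,0,0],[0,0,0]],[[0.006,0,0],[0,0,0]],[[0.009,0,0],[0,0,0]],[[0.012,0,0],[0,0,0]],[[0.015,0,0],[0,0,0]]]' |f 'tool_pos|contact'
cat > roll.py <<'E'
from h import *
d=cam("top");im=d["image"]
m=np.zeros(im.shape[:2],bool);s=(slice(205,300),slice(135,230));m[s]=(im.max(2)<60)[s]
k=cv2.morphologyEx(m.astype(np.uint8),cv2.MORPH_OPEN,np.ones((9,9)))
r=cv2.minAreaRect(contour(k));W=world(d,cv2.boxPoints(r),.04)
print(r,W[:,:2].round(4).tolist(),W.mean(0))
cv2.imwrite("pics/top_last.png",im)
E
python3 roll.py
```

```text
tool_pos: [0.5223, 0.1545, 0.0159]
tool_pos: [0.5255, 0.1755, 0.0202]
contact_force: [-1.0, -0.1, -0.2]
tool_pos: [0.5247, 0.19, 0.0187]
contact_force: [0.0, -0.1, 0.2]
tool_pos: [0.5251, 0.205, 0.0188]
contact_force: [-0.7, -1.2, 0.7]
((184.2987823486328, 267.18902587890625), (18.552499771118164, 34.5650749206543), 83.6598129272461) [[0.4992, 0.3215], [0.5106, 0.2349], [0.4637, 0.228], [0.4525, 0.3143]] [0.48151312 0.27470157 0.04      ]
```

Run:
```python
from h import *
w=cam("wrist")["image"];t=cv2.imread("pics/top_last.png")[150:390,80:400]
cv2.imwrite("pics/c8.png",np.hstack([cv2.resize(w,(400,300)),cv2.resize(t,(400,300))]))
```

```text
(no output)
```

View pics/c8.png

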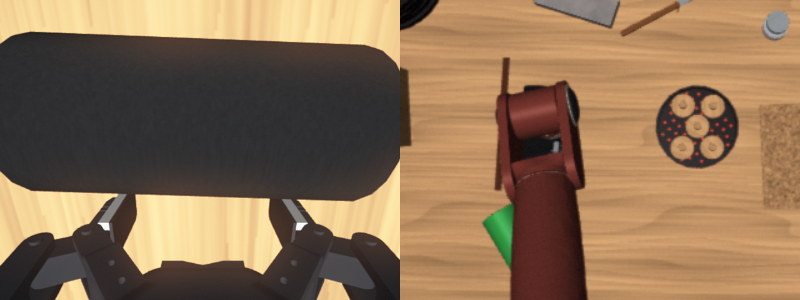

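The wrist crop shows the roll just ahead of both fingertips, and the top view is blocked by the arm. Pushing on towards 5 mm short, then backing off to measure.

```bash
f(){ grep -E "$1"; }
python3 -m jog '[[[0.003,0,0],[0,0,0]],[[0.007,0,0],[0,0,0]],[[0.012,0,0],[0,0,0]],[[0.017,0,0],[0,0,0]],[[0.022,0,0],[0,0,0]]]' |f 'tool_pos|contact'
python3 -m jog '[[[0.005,0,0],[0,0,0]],[[0.01,0,0],[0,0,0]],[[0.015,0,0],[0,0,0]],[[0.02,0,0],[0,0,0]],[[0.025,0,0],[0,0,0]]]' |f 'tool_pos|contact'
python3 -m jog '[[[0.005,0,0],[0,0,0]],[[0.01,0,0],[0,0,0]],[[0.015,0,0],[0,0,0]],[[0.02,0,0],[0,0,0]],[[0.024,0,0],[0,0,0]]]' |f 'tool_pos|contact'
python3 -m jog '[[[0.003,0,0],[0,0,0]],[[0.005,0,0],[0,0,0]],[[0.007,0,0],[0,0,0]],[[0.009,0,0],[0,0,0]],[[0.01,0,0],[0,0,0]]]' |f 'tool_pos|contact'
python3 -m jog '[[[0,0,0],[0,0,0]],[[0,0,0],[0,0,0]],[[-0.005,0,0],[0,0,0]],[[-0.02,0,0],[0,0,0]],[[-0.05,0,0],[0,0,0]]]' |f 'tool_pos|contact'
python3 -m jog '[[[-0.04,0,-0.03],[0,0,0]],[[-0.08,0,-0.07],[0,0,0]],[[-0.12,0,-0.11],[0,0,0]],[[-0.15,0,-0.15],[0,0,0]],[[-0.19,0,-0.18],[0,0,0]]]' |f 'tool_pos'
python3 roll.py
python3 - <<'E'
from h import *
cv2.imwrite("pics/c9.png",cv2.resize(cv2.imread("pics/top_last.png")[180:320,60:260],(800,560),interpolation=cv2.INTER_CUBIC))
E
```

```text
tool_pos: [0.5254, 0.2274, 0.0187]
contact_force: [-0.5, -0.4, 1.2]
tool_pos: [0.5259, 0.2522, 0.0188]
contact_force: [0.3, -0.7, -0.1]
tool_pos: [0.5264, 0.2763, 0.0188]
contact_force: [1.7, -0.4, -0.2]
tool_pos: [0.5266, 0.2859, 0.0188]
contact_force: [1.3, 0.2, -0.8]
tool_pos: [0.5257, 0.2355, 0.019]
contact_force: [0.4, -0.4, 0.4]
tool_pos: [0.522, 0.0536, 0.193]
((158.19802856445312, 248.01980590820312), (31.244171142578125, 63.48337173461914), 5.710593223571777) [[0.4519, 0.3865], [0.6136, 0.378], [0.6071, 0.2986], [0.4454, 0.3079]] [0.52950913 0.34275263 0.04      ]
```

View pics/c9.png

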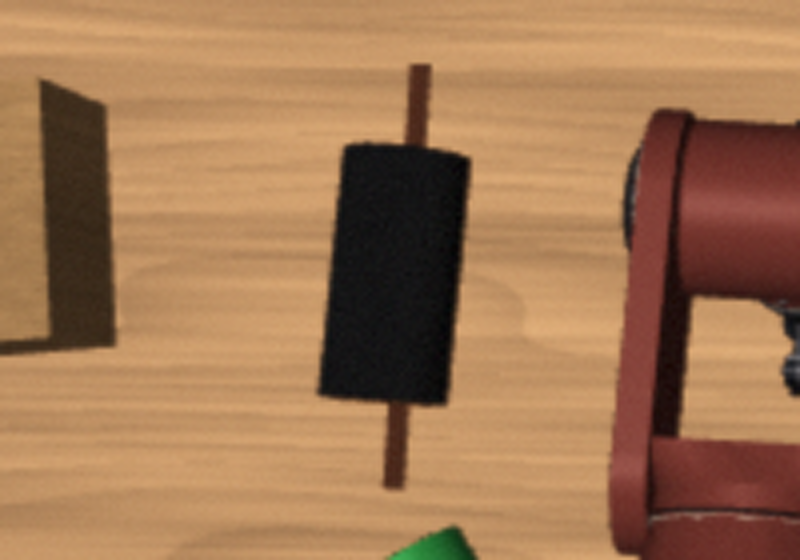

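Roll axis is about 3 mm from the line, 0.037 rad off parallel, 3 mm off lengthwise, with the line showing past both ends. One last check of the lids before handing in.

```bash
python3 -m jog '[[[-0.005,0,-0.03],[0,0,0]],[[-0.005,0,-0.03],[0,0,0]],[[-0.005,0,-0.03],[0,0,0]],[[-0.005,0,-0.03],[0,0,0]]]' | grep tool_pos; python3 roll.py
python3 - <<'E'
from h import *
s=cam("side")["image"];t=cam("top")["image"]
cv2.imwrite("pics/c10.png",np.hstack([cv2.resize(s,(400,300)),cv2.resize(t,(400,300))]))
E
```

```text
tool_pos: [0.5212, 0.0506, 0.2189]
((158.2342529296875, 248.024658203125), (31.457778930664062, 63.43898010253906), 6.009006023406982) [[0.4522, 0.3871], [0.6137, 0.3778], [0.6068, 0.2978], [0.4453, 0.308]] [0.5294979  0.34265861 0.04      ]
```

View pics/c10.png

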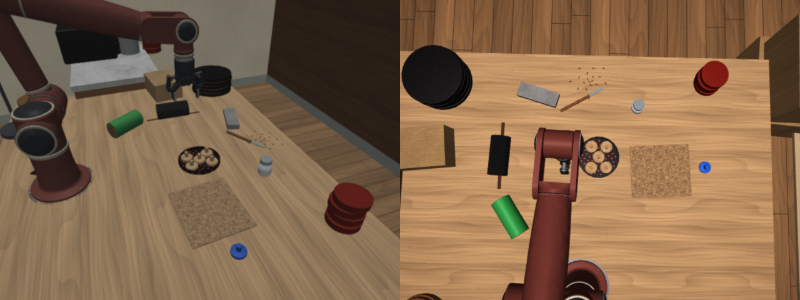

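All five lids are still in the tray, the mat is empty, the roll is still on the line, and the bystanders haven't moved.

```bash
python3 -c "
from station import job
print(job.finish_job())"
```

```text
the job is handed in; nothing more can be done
None
```

The job is handed in (no verdict came back): the roll is stopped on the inlaid line, about 3 mm off it, all five lids are knob up in the tray with one in the middle, and the jar, whetstone and knife were left alone.

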